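# Shim the rocking stirrer

## Robot

A 6-joint arm with a two-finger parallel gripper is mounted at the origin on a cart in front of the work surface, level with it; the furniture and walls round the work are solid. World frame = base frame: x ahead of the robot, y to its left, z up, the work surface at z = 0. Lengths are in m, angles in rad, forces in N, time in s.
With the tool pointing down it reaches from about 0.275 to 0.825 m from the base axis. Payload 4.9 kg.
Tool frame: the origin (TCP) lies midway between the tips of the shut fingers; the grasp point (between the pads) lies 19 mm behind it (bot.grip_depth is the distance from the TCP to the grasp point, in m); y points along the fingers, x is the direction in which the jaws open and shut, and the axes are right-handed (so a half turn about y gives the same grasp; the last joint's range is limited). The gripper opens to 85 mm and grips with 20 to 120 N. Pads are 22 mm wide; open, the fingers measure 114 mm over their backs; the gripper's body (76 mm by 85 mm) begins 54 mm behind the grasp point. The pads swing forward as they close: fully open they stand 13 mm farther back than shut.
Start: joints at [1.089, 0.326, -0.193, 1.052, 0, 1.437], TCP at [0.187, 0.517, 0.231] pointing down, gripper open.
Joint ranges: [-2.65, 2.65], [-0.97, 1.79], [-1.3, 1.35], [-1.93, 2.1], [-1.47, 1.37], [-3.14, 3.14]. Speed limits (rad/s): [2.57, 2.57, 3.14, 3.14, 3.14, 3.14].

## Interface

Orientations are given as a unit quaternion [w, x, y, z].
In Python, from cell import bot gives the robot as it stands. Calls block until the motion is done:
- bot.move_pose(position, orientation): joint-space move of the TCP to a pose.
- bot.move_linear(position, speed=0.15, rotation=None, until_force=None): straight line of the TCP; rotation=None keeps the orientation; speed is the mean speed in m/s. With until_force (N) it stops when the force on the tool has changed by that much, and returns True; else False.
- bot.goto_joints(angles): joint-space move.
- bot.set_gripper(opening, grasp_force=None): opening from 0.0 (shut) to 1.0 (fully open); grasp_force is the grip in N (None keeps the last); returns when the fingers have stopped.
- bot.wait(seconds).
- bot.solve_ik(position, orientation): joint angles nearest the present ones, or None.
- bot.camera(name): name is "scene" or "top" or "wrist"; returns the picture (400x640x3 uint8, red, green, blue); there is no depth.
- bot.calibration(name): a dict with "mtx" (3x3 intrinsics, pixels), "extrinsics" (4x4, takes a point from world to camera coordinates); the wrist camera has in their place "hand_eye" (4x4, takes a point from camera to tool coordinates, whose origin is the TCP and whose axes are the tool frame's). Camera axes: x right, y down, z forward; pixel columns grow to the right and rows downward; lengths in m; the calibration is good to about 2 mm. A picture is of the moment at which its call begins: read the wrist's pose just before it. calibration takes no time and is no camera call.
A pose or a line that the arm cannot do raises bot.PlanningError and nothing moves.
- bot.close_job(): hands the job in, once; it reports no verdict.
Trained networks look in the newest picture that a camera, given by its name, has taken for a name from the list of things; names that differ only in an ending like _2 or _b are one class to them, and where a whole thing is asked for, a point or a joint stands for the part that bears it (a point fixed in the world has none). Each returns a list of dicts, best first, with "confidence" (0 to 1); they miss things now and then, are a little off and sometimes report something else, mostly with a low value. They report only what shows in the picture. A call takes as long as a camera call.
- bot.search_frame(camera, thing): "bbox" ([left, top, width, height] in pixels, round what is visible of it).
Readings, each from a call of its own:
- bot.read_clock(): time.
- bot.read_joint_positions(): joint angles.
- bot.read_joint_vel(): joint speeds.
- bot.read_joint_efforts(): joint torques, N m.
- bot.read_position(): TCP position.
- bot.read_tool_rot(): TCP orientation.
- bot.read_ft_force(): force on the tool from outside, world axes, zero at the start.
- bot.read_moment(): the same for the moment, N m.
- bot.read_gripper_width(): opening from 0.0 (shut) to 1.0 (fully open).
Only numpy, scipy, OpenCV 4.12 (cv2) and the standard library are available. Lean on these libraries where they do the work, as an engineer would, in place of code of your own. Each camera call takes 0.05 s, during which the arm holds its last target.

## Task

The white bench stirrer rocks because its near right foot is too short and hangs clear of the bench. Push the plain metal wedge along the bench, thin end first, under that foot until it is snug and the stirrer cannot rock; do not pick the wedge up, lift the stirrer, shove it along or disturb the things nearby. Then press firmly down (about 10 N) on the top of the stirrer at the corner above that foot, and finish while still pressing, with the stirrer staying level on the wedge.

Things in the scene. Friction and masses are not known exactly. Their poses are not given: they have to be found in the camera images.
- stirrer: White square bench stirrer, 2 kg, standing loose and level; housing 170 x 170 mm, underside 26, flat top 58 mm above the bench. Origin on the bench below its middle; x points from the control panel (two knobs) to the back, y to its left. Three of its four rubber feet (at x, y = +-65 mm) stand on the bench. A round plate (radius 56, centre at x = y = 12 mm) rises 10 mm above the top.
- short_foot (a point): Centre of the underside of the short foot, at x = -65, y = -65 mm in the stirrer's frame (near right corner as the robot sees it), 10 mm above the bench. The foot is 23 mm across, its underside flat over 18 mm. 2 to 3 N pressed down on the corner above it rocks the unshimmed stirrer by 6 degrees.
- press_corner (a point): Where to press: point on the flat housing top straight above the short foot, 58 mm above the bench; the round plate's rim is about 50 mm away.
- wedge: Loose plain aluminium wedge, 0.14 kg, 64 mm wide. Origin on the bench under the middle of its ramp; x points to the thin nose. The ramp is 90 mm long, 3 mm high at the nose (x = +45 mm) and 18 mm at x = -45 mm. Behind it stands a push plate, full width, 10 mm thick, 36 mm high, back face at x = -55 mm. A sideways push at x = -15 mm turns it least (up to 0.2 rad).
- push_plate (a point): Middle of the wedge's upright flat back face, 18 mm above the bench: where to push. Axes as the wedge's.
- nose (a point): Middle of the wedge's thin nose edge, on the bench. The foot is snug on the ramp when its centre is about 34 mm behind the nose (x = +11 mm in the wedge's frame). Sliding on the bench takes about 1 N; there the wedge jams and the force climbs steeply: stop at about 4 N. Pushed on with over 15 N, wedge and stirrer slide along together.
- bench_timer: Small white timer lying on the bench, 64 x 64 x 22 mm, near the left front of the stirrer; leave alone. Origin under its middle.
- label_roll: White roll of labels lying flat, 58 mm across, 24 mm high, to the right of the stirrer; leave alone. Origin under its middle.
- marker_black: Marker pen lying on the bench, 134 mm long along its y axis, 15 mm thick, right of the stirrer; leave alone. Origin under its middle.

How it is judged:
By the outcome, as a careful person would: the job done as asked, in the order asked, and still so for the second after the job is handed in, while the arm keeps its last pose, push and grip.
It also fails if it takes over 64 s, if anything falls off the work surface, if the arm or the gripper's body presses on something with over 40 N, if the wrist force passes 120 N, or if a joint passes its speed limit or range.

## Working session

There is one attempt and no reset: what is moved stays moved. The work goes in short steps, each a Python script; the robot and the scene stay as the last script left them, time stands still between calls to the robot, and variables do not carry over. Pictures are saved under pics/ and viewed, and the job is handed in when it is done.

```bash
mkdir -p pics; ls; python3 - <<'E'
from cell import bot
import cv2,numpy as np
for n in ["scene","top","wrist"]:
    im=bot.camera(n); cv2.imwrite(f"pics/{n}0.png",im[:,:,::-1])
    for t in ["stirrer","wedge","short_foot","press_corner","push_plate","nose","bench_timer","label_roll","marker_black"]:
        r=bot.search_frame(n,t)
        print(n,t,[(np.round(d['bbox']).tolist(),round(d['confidence'],2)) for d in r[:2]])
for n in ["scene","top","wrist"]:
    c=bot.calibration(n); print(n,{k:np.round(v,4).tolist() for k,v in c.items()})
print(bot.read_clock(),bot.read_position(),bot.read_tool_rot(),bot.read_ft_force())
E
```

```text
pics
scene stirrer [([311.0, 176.0, 84.0, 58.0], 0.81)]
scene wedge [([288.0, 235.0, 44.0, 28.0], 0.7)]
scene short_foot [([315.0, 179.0, 83.0, 52.0], 0.6)]
scene press_corner [([315.0, 177.0, 83.0, 56.0], 0.62)]
scene push_plate [([289.0, 234.0, 39.0, 27.0], 0.87)]
scene nose [([286.0, 232.0, 44.0, 32.0], 0.75), ([384.0, 266.0, 25.0, 21.0], 0.59)]
scene bench_timer [([273.0, 201.0, 22.0, 14.0], 0.62)]
scene label_roll [([379.0, 262.0, 31.0, 27.0], 0.91)]
scene marker_black [([373.0, 232.0, 34.0, 28.0], 0.54)]
top stirrer [([271.0, 119.0, 77.0, 76.0], 0.76)]
top wedge [([315.0, 214.0, 28.0, 45.0], 0.74), ([271.0, 119.0, 78.0, 78.0], 0.73)]
top short_foot [([271.0, 119.0, 78.0, 80.0], 0.81), ([371.0, 145.0, 12.0, 53.0], 0.15)]
top press_corner [([271.0, 122.0, 80.0, 77.0], 0.61)]
top push_plate [([317.0, 219.0, 25.0, 37.0], 0.85)]
top nose [([315.0, 215.0, 31.0, 45.0], 0.82)]
top bench_timer [([239.0, 206.0, 31.0, 33.0], 0.6)]
top label_roll [([398.0, 190.0, 27.0, 24.0], 0.57)]
top marker_black [([374.0, 146.0, 8.0, 54.0], 0.86)]
wrist stirrer []
wrist wedge []
wrist short_foot []
wri
[... 222 characters left out ...]
303, -0.6828, 0.0231, -0.4363], [-0.3634, -0.4169, -0.8331, 0.282], [0.5785, 0.6, -0.5526, 0.6984], [0.0, 0.0, 0.0, 1.0]]}
top {'mtx': [[508.2968, 0.0, 316.2724], [0.0, 508.2968, 197.7142], [0.0, 0.0, 1.0]], 'extrinsics': [[-0.0831, -0.9965, -0.0003, 0.0309], [-0.9769, 0.0815, -0.1977, 0.6013], [0.197, -0.0162, -0.9803, 1.1376], [0.0, 0.0, 0.0, 1.0]]}
wrist {'mtx': [[351.6283, 0.0, 325.495], [0.0, 351.6283, 196.943], [0.0, 0.0, 1.0]], 'hand_eye': [[1.0, 0.0011, -0.0008, 0.0005], [0.0011, -0.2695, 0.963, -0.1418], [0.0008, -0.963, -0.2695, 0.0684], [0.0, 0.0, 0.0, 1.0]]}
1.5 [0.18745754 0.5170704  0.2312844 ] [-0.57897358  0.57897573  0.40594214 -0.40594048] [0.38763221 0.34658612 0.50191493]
```

View images.

```bash
python3 - <<'E'
import cv2
a=cv2.imread("pics/top0.png")[80:280,200:460]; cv2.imwrite("pics/top0z.png",cv2.resize(a,None,fx=3,fy=3,interpolation=cv2.INTER_CUBIC))
a=cv2.imread("pics/scene0.png")[140:310,240:440]; cv2.imwrite("pics/scene0z.png",cv2.resize(a,None,fx=3.5,fy=3.5,interpolation=cv2.INTER_CUBIC))
E
```

```text
(no output)
```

View pics/top0z.png

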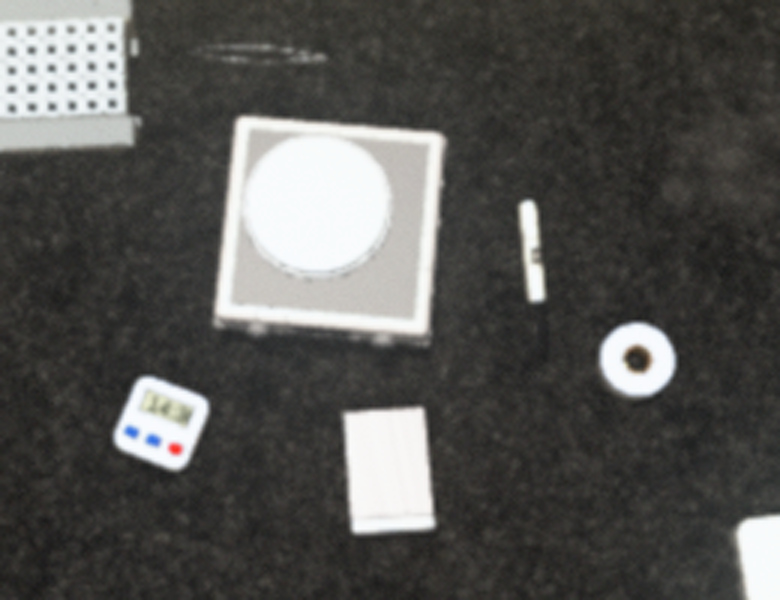

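View pics/scene0z.png

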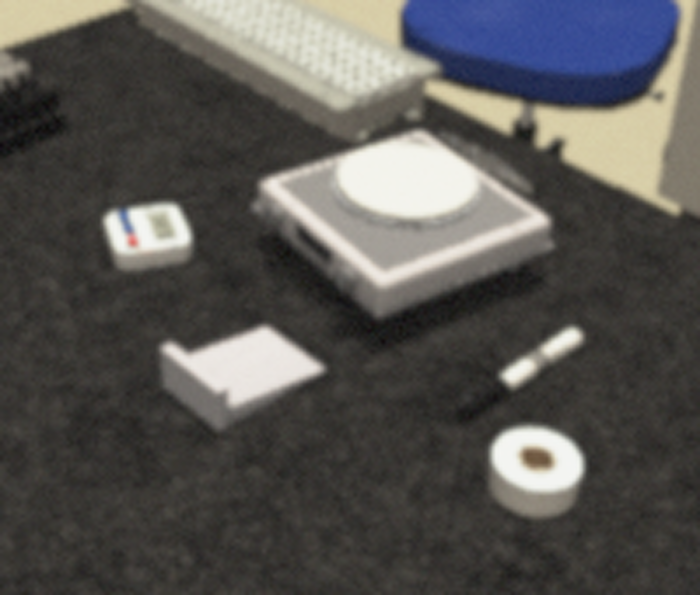

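View pics/top0.png

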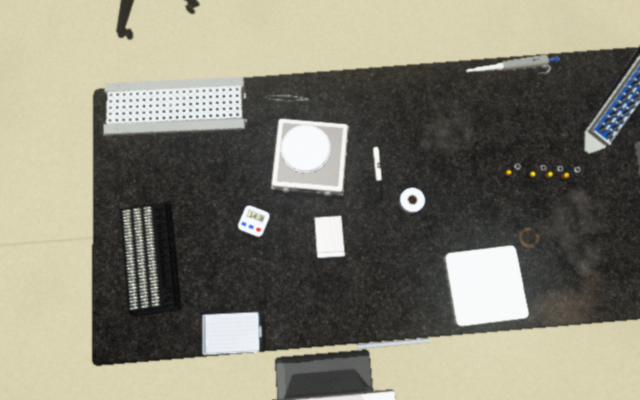

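```bash
cat > h.py <<'E'
import numpy as np, cv2
from cell import bot
from scipy.spatial.transform import Rotation as R
def cam_world(n,pose=None):
    c=bot.calibration(n)
    if n!="wrist":
        return np.array(c["mtx"]),np.array(c["extrinsics"])
    p,q=pose
    T=np.eye(4);T[:3,:3]=R.from_quat(q,scalar_first=True).as_matrix();T[:3,3]=p
    return np.array(c["mtx"]),np.linalg.inv(T@np.array(c["hand_eye"]))
def unproj(uv,z,K,E):
    uv=np.atleast_2d(uv); C=-E[:3,:3].T@E[:3,3]
    d=(np.linalg.inv(K)@np.c_[uv,np.ones(len(uv))].T); d=(E[:3,:3].T@d).T
    return C+d*((z-C[2])/d[:,2])[:,None]
def proj(P,K,E):
    P=np.atleast_2d(P); c=(E[:3,:3]@P.T).T+E[:3,3]; u=(K@c.T).T
    return u[:,:2]/u[:,2:]
def quat(yaw):  # tool y down, tool x (jaw dir) at world yaw
    x=np.array([np.cos(yaw),np.sin(yaw),0]);y=np.array([0,0,-1.]);z=np.cross(x,y)
    return R.from_matrix(np.c_[x,y,z]).as_quat(scalar_first=True)
E
python3 - <<'E'
from h import *
K,E=cam_world("top")
z=lambda p:(np.array(p)+.5)/3-.5+[200,80]
s=unproj(z([(237,117),(443,131),(429,334),(217,321)]),0.058,K,E)[:,:2]
print("stirrer BL BR FR FL",s.round(4).tolist(),[np.linalg.norm(s[i]-s[i-1]).round(3) for i in range(4)],s.mean(0))
w=unproj(z([(344,411),(425,407)]),0.003,K,E)[:,:2]; w2=unproj(z([(434,530),(352,534)]),0.036,K,E)[:,:2]
print("nose L,R",w,"plate R,L",w2, np.linalg.norm(w[0]-w[1]),w.mean(0)-w2.mean(0))
for n,p in dict(timer=(162,423),roll=(637,359)).items(): print(n,unproj(z(p),0.022,K,E))
print("pen",unproj(z([(528,202),(543,365)]),.01,K,E))
M=R.from_quat(bot.read_tool_rot(),scalar_first=True).as_matrix();print(M.round(3))
f=s.mean(0)
ex=(s[0]+s[1]-s[2]-s[3]);ex/=np.linalg.norm(ex);ey=np.array([-ex[1],ex[0]])
print("ex",ex,np.degrees(np.arctan2(ex[1],ex[0])),"foot",f-.065*ex-.065*ey)
wx=w.mean(0)-w2.mean(0);print("wedge yaw",np.degrees(np.arctan2(wx[1],wx[0])))
E
```

```text
stirrer BL BR FR FL [[0.8056, 0.0558], [0.7798, -0.1099], [0.6132, -0.0828], [0.6376, 0.0831]] [np.float64(0.17), np.float64(0.168), np.float64(0.169), np.float64(0.168)] [ 0.70904057 -0.01344962]
nose L,R [[ 0.56639938 -0.01146819]
 [ 0.56419302 -0.07775648]] plate R,L [[ 0.46110777 -0.07363472]
 [ 0.46333511 -0.00936933]] 0.06632499196159866 [ 0.10307476 -0.00311031]
timer [[0.56573212 0.13525756 0.022     ]]
roll [[ 0.58608343 -0.25139582  0.022     ]]
pen [[ 0.72871629 -0.1791949   0.01      ]
 [ 0.58968573 -0.17669324  0.01      ]]
[[ 0.341  0.    -0.94 ]
 [ 0.94  -0.     0.341]
 [ 0.    -1.    -0.   ]]
ex [ 0.98704943 -0.1604164 ] -9.231066640079066 foot [ 0.63445529 -0.06718077]
wedge yaw -1.7283924804460933
```

```bash
python3 - <<'E'
from h import *
print(bot.read_clock())
bot.move_pose([0.47,-0.05,0.26],quat(np.radians(79.3)))
bot.set_gripper(0.3)
bot.wait(0.3)
p,q=bot.read_position(),bot.read_tool_rot()
im=bot.camera("wrist"); cv2.imwrite("pics/wrist1.png",im[:,:,::-1])
np.savez("pics/wrist1.npz",p=p,q=q)
print(p,q,bot.read_clock(),bot.read_ft_force(),bot.read_gripper_width(),bot.read_joint_positions())
for t in ["stirrer","wedge"]:
    r=bot.search_frame("wrist",t);print(t,[(np.round(d['bbox']).tolist(),round(d['confidence'],2)) for d in r[:2]])
E
```

```text
1.5
[ 0.47000168 -0.05005253  0.26000745] [-0.54445217  0.54447405  0.45117752 -0.45117478] 4.7167 [0.75982226 0.36734421 0.48324446] 0.3005649096993941 [-2.62394988e-01  1.63345837e-01 -3.33311754e-01  1.07416233e+00
  1.40395335e-05 -7.55924503e-02]
stirrer [([323.0, 279.0, 144.0, 121.0], 0.83)]
wedge [([303.0, 153.0, 71.0, 90.0], 0.9)]
```

View pics/wrist1.png

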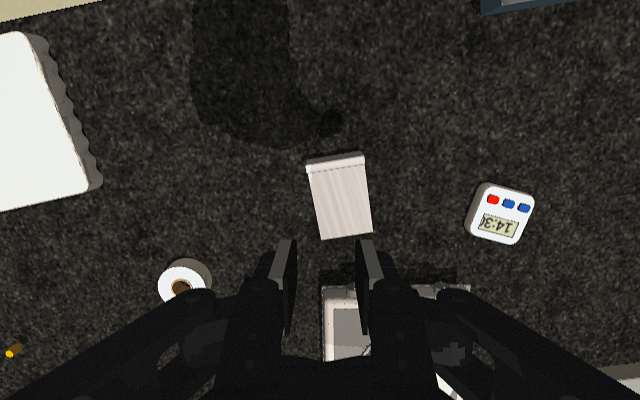

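```bash
python3 - <<'E'
from h import *
a=cv2.imread("pics/wrist1.png")
cv2.imwrite("pics/w1z.png",cv2.resize(a[130:330,260:480],None,fx=3,fy=3,interpolation=cv2.INTER_CUBIC))
d=np.load("pics/wrist1.npz");K,E=cam_world("wrist",(d['p'],d['q']))
# model fit check: project wedge model from top-camera estimate
z=unproj([(321,239.5),(372.5,233)],.003,K,E);print(z, z.mean(0))
K2,E2=cam_world("top")
print(proj([[0.6345,-0.0672,0.01],[0.565,-0.0446,0.0]],K,E))
E
```

```text
[[ 0.56437754 -0.07326201  0.003     ]
 [ 0.56758062 -0.01031199  0.003     ]] [ 0.56597908 -0.041787    0.003     ]
[[336.2341376  292.06336975]
 [344.13748672 234.99648503]]
```

View pics/w1z.png

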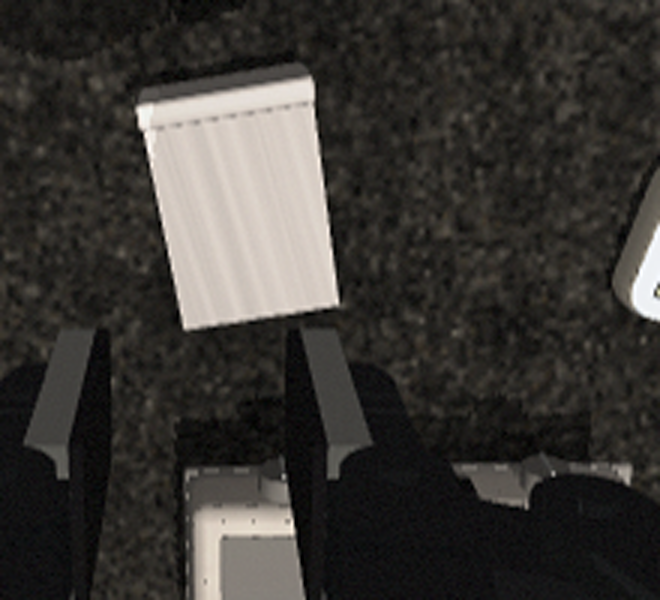

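```bash
python3 - <<'E'
from h import *
d=np.load("pics/wrist1.npz");K,E=cam_world("wrist",(d['p'],d['q']))
z=lambda p:(np.array(p)+.5)/3-.5+[260,130]
n=unproj(z([(187,330),(340,303)]),.003,K,E)[:,:2]
b=unproj(z([(138,101),(312,75)]),.036,K,E)[:,:2]
f=unproj(z([(147,129),(315,103)]),.036,K,E)[:,:2]
print("nose",n,n.mean(0),"back",b,b.mean(0),"front",f,f.mean(0))
for v in (n[1]-n[0],b[1]-b[0],f[1]-f[0]): print(np.linalg.norm(v),np.degrees(np.arctan2(-v[0],v[1])))
v=n.mean(0)-b.mean(0);print(np.linalg.norm(v),np.degrees(np.arctan2(v[1],v[0])))
for zz in (.058,.026): print(zz,unproj(z([(185,467),(632,463)]),zz,K,E))
print((proj([[0.6132,-.0828,.058],[.6376,.0831,.058],[0.6132,-.0828,.026],[.6376,.0831,.026]],K,E)-[260,130]+.5)*3-.5)
E
```

```text
nose [[ 0.56481693 -0.07210504]
 [ 0.56470641 -0.00926617]] [ 0.56476167 -0.04068561] back [[ 0.46345919 -0.06988713]
 [ 0.46568266 -0.00849415]] [ 0.46457093 -0.03919064] front [[ 0.47384879 -0.06876185]
 [ 0.47562791 -0.00900148]] [ 0.47473835 -0.03888166]
0.06283896658331779 0.10077547826292534
0.061433231579507336 -2.0741801930475314
0.059786851336969066 -1.7052434894144848
0.10020189800626389 -0.8548552937646213
0.058 [[ 0.59500362 -0.07801723  0.058     ]
 [ 0.6233575   0.08193955  0.058     ]]
0.026 [[ 0.61288251 -0.08184589  0.026     ]
 [ 0.64387576  0.09300068  0.026     ]]
[[181.54246111 512.56283277]
 [638.12451542 496.67611573]
 [182.79548115 468.09775724]
 [605.70989871 453.17290007]]
```

```bash
cat >> h.py <<'E'
FOOT=np.array([0.6345,-0.0668])
def online(s,phi,z,lat=0):
    d=np.array([np.cos(phi),np.sin(phi)]);n=np.array([-d[1],d[0]])
    p=FOOT-s*d+lat*n
    return [p[0],p[1],z]
def look(tag):
    p,q=bot.read_position(),bot.read_tool_rot()
    for n in ("wrist","top","scene"):
        im=bot.camera(n); cv2.imwrite(f"pics/{n}{tag}.png",im[:,:,::-1])
    np.savez(f"pics/wrist{tag}.npz",p=p,q=q)
    a=cv2.imread(f"pics/top{tag}.png")[110:270,250:430]; cv2.imwrite(f"pics/t{tag}z.png",cv2.resize(a,None,fx=3.6,fy=3.6,interpolation=cv2.INTER_CUBIC))
    a=cv2.imread(f"pics/scene{tag}.png")[160:300,260:440]; cv2.imwrite(f"pics/s{tag}z.png",cv2.resize(a,None,fx=4,fy=4,interpolation=cv2.INTER_CUBIC))
E
python3 - <<'E'
from h import *
phi=np.radians(-11);q=quat(np.pi/2+phi)
bot.move_pose(online(.215,phi,.08),q)
bot.move_linear(online(.215,phi,.011),speed=.1,until_force=5)
bot.wait(.2)
print(bot.read_clock(),bot.read_position(),bot.read_ft_force())
h=bot.move_linear(online(.165,phi,.011),speed=.05,until_force=4)
print(h,bot.read_clock(),bot.read_position(),bot.read_ft_force())
h=bot.move_linear(online(.139,phi,.011),speed=.03,until_force=4)
print(h,bot.read_clock(),bot.read_position(),bot.read_ft_force())
look("2")
E
```

```text
6.6333 [ 0.42405237 -0.02592113  0.01157121] [-0.26863805  0.02540923  0.03757696]
False 7.7833 [ 0.47236177 -0.03531866  0.01098288] [ 0.40902243  0.444655   -0.61933142]
False 8.8 [ 0.49812631 -0.04027809  0.011026  ] [-0.10524938 -0.37650529  0.13121334]
```

View pics/wrist2.png

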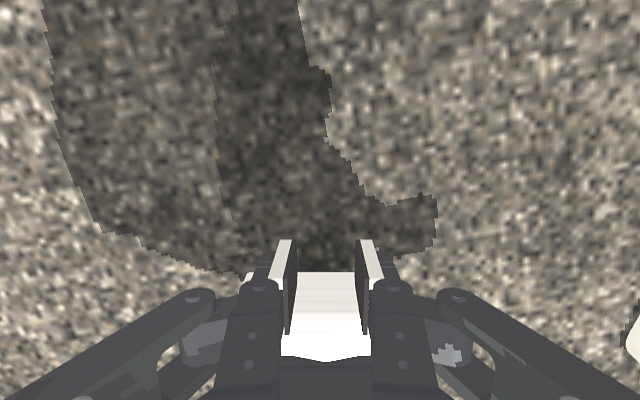

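View pics/t2z.png

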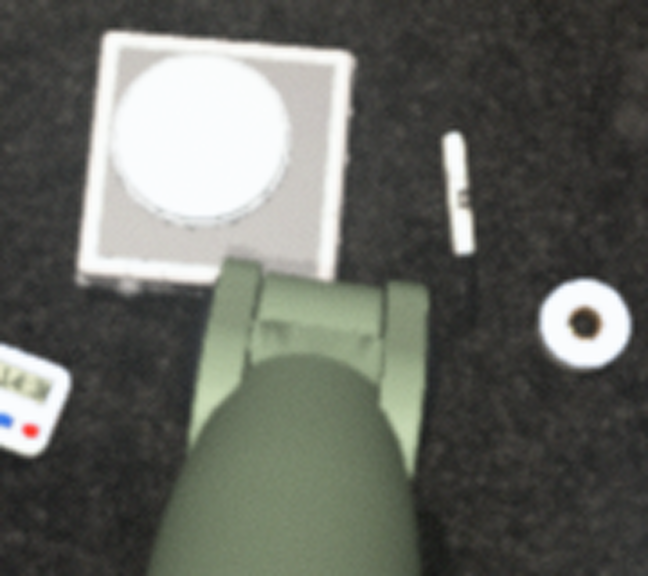

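View pics/s2z.png

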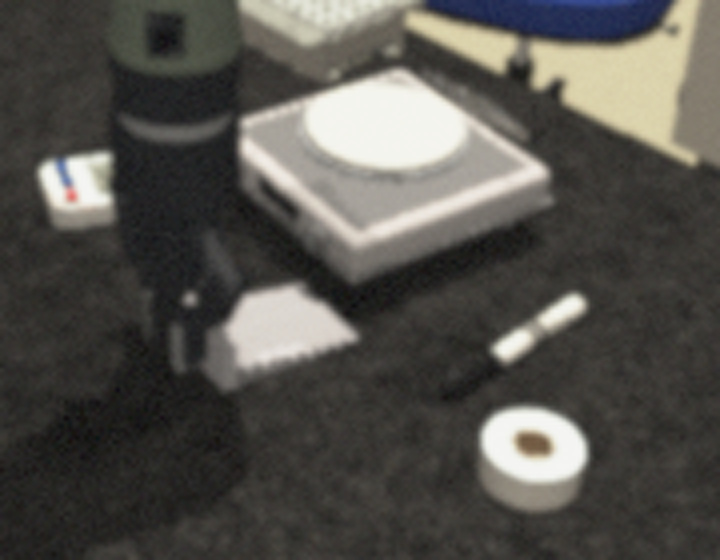

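```bash
python3 - <<'E'
from h import *
K,E=cam_world("scene")
z=lambda p:(np.array(p)+.5)/4-.5+[260,160]
n=unproj(z([(358,337),(304,285)]),.003,K,E);print("noseR,L",n,n.mean(0))
print("plate R back bottom",unproj(z([(220,388)]),0,K,E))
for yaw,c in((-11,None),(-1.5,None)):
  ph=np.radians(-11);y=np.radians(yaw)
  dd=np.array([np.cos(y),np.sin(y)]);nn=np.array([-dd[1],dd[0]])
  dp=np.array([np.cos(ph),np.sin(ph)])
  back=FOOT-dp*.128
  pts=[np.r_[back+100e-3*dd+s*nn,.003] for s in(-.032,.032)]+[np.r_[back-.032*nn,0],np.r_[back-.032*nn,.036]]
  print(yaw,((proj(pts,K,E)-[260,160]+.5)*4-.5).round(0).tolist())
a=cv2.imread("pics/wrist2.png");cv2.imwrite("pics/w2z.png",cv2.resize(a[230:380,210:430],None,fx=3.5,fy=3.5,interpolation=cv2.INTER_CUBIC))
a=cv2.imread("pics/scene2.png");cv2.imwrite("pics/s2zz.png",cv2.resize(a[220:270,290:360],None,fx=10,fy=10,interpolation=cv2.INTER_CUBIC))
E
```

```text
noseR,L [[ 0.5996304  -0.10149617  0.003     ]
 [ 0.61204583 -0.03980377  0.003     ]] [ 0.60583811 -0.07064997  0.003     ]
plate R back bottom [[ 0.5027208  -0.07646551  0.        ]]
-11 [[350.0, 330.0], [295.0, 278.0], [217.0, 386.0], [218.0, 341.0]]
-1.5 [[340.0, 314.0], [274.0, 268.0], [224.0, 383.0], [225.0, 337.0]]
```

View pics/w2z.png

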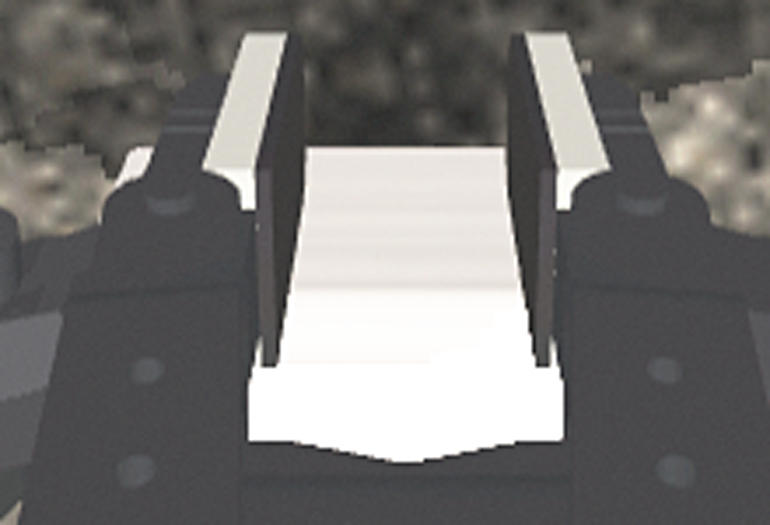

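View pics/s2zz.png

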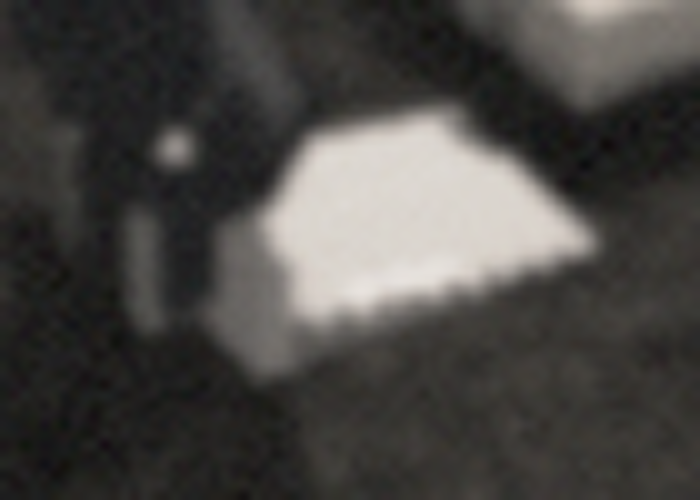

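```bash
python3 - <<'E'
from h import *
K,E=cam_world("scene")
z=lambda p:(np.array(p)+.5)/4-.5+[260,160]
print("pred stirrer FR, BR, FL top",((proj([[.6132,-.0828,.058],[.7798,-.1099,.058],[.6376,.0831,.058],[0.6132,-.0828,.026]],K,E)-[260,160]+.5)*4-.5).round())
ph=np.radians(-11);dp=np.array([np.cos(ph),np.sin(ph)]);nn=np.array([-dp[1],dp[0]])
def wf(P): v=np.atleast_2d(P)[:,:2]-FOOT; return np.c_[v@dp,v@nn].round(4)
n=unproj(z([(358,337),(304,285)]),.003,K,E);print("scene nose R,L along/lat",wf(n))
d=np.load("pics/wrist2.npz");K,E=cam_world("wrist",(d['p'],d['q']))
z=lambda p:(np.array(p)+.5)/3.5-.5+[210,230]
print("wrist back top: R end, mid",wf(unproj(z([(133,148),(400,147)]),.036,K,E)), "TCP",wf(d['p']))
print("wrist plate right low corner at front", wf(unproj(z([(118,185)]),.036,K,E)))
a=cv2.imread("pics/scene2.png");cv2.imwrite("pics/s2y.png",cv2.resize(a[170:240,310:410],None,fx=7,fy=7,interpolation=cv2.INTER_CUBIC))
E
```

```text
pred stirrer FR, BR, FL top [[357. 247.]
 [552. 170.]
 [211. 129.]
 [354. 287.]]
scene nose R,L along/lat [[-0.0276 -0.0407]
 [-0.0272  0.0222]]
wrist back top: R end, mid [[-0.146  -0.0281]
 [-0.1462 -0.0002]] TCP [[-0.1389  0.    ]]
wrist plate right low corner at front [[-0.1417 -0.03  ]]
```

View pics/s2y.png

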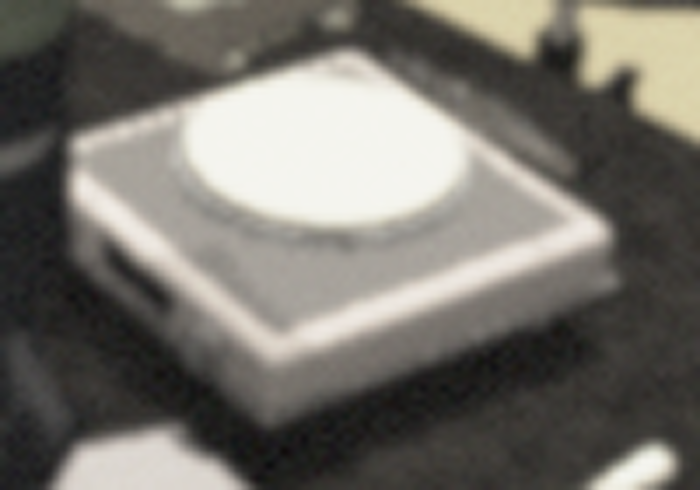

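```bash
python3 - <<'E'
from h import *
phi=np.radians(-11)
h=bot.move_linear(online(.092,phi,.011),speed=.03,until_force=3.5)
print(h,bot.read_clock(),bot.read_position(),bot.read_ft_force())
if not h:
    h=bot.move_linear(online(.065,phi,.011),speed=.008,until_force=3.8)
    d=np.array(bot.read_position())[:2]-FOOT
    print(h,bot.read_clock(),bot.read_position(),np.linalg.norm(d),bot.read_ft_force(),bot.read_ft_force())
look("3")
E
```

```text
False 10.6667 [ 0.54418335 -0.04922168  0.01106999] [ 0.32112342 -0.75605995 -0.68922646]
True 12.7167 [ 0.56028234 -0.05234294  0.01049389] 0.07561261207835838 [-0.33229055 -0.58492215 -0.06289877] [-0.33229055 -0.58492215 -0.06289877]
```

View pics/s3z.png

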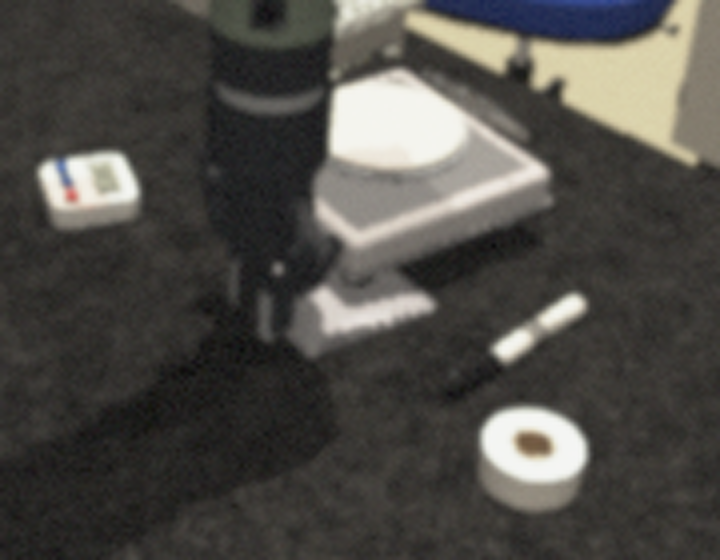

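View pics/t3z.png

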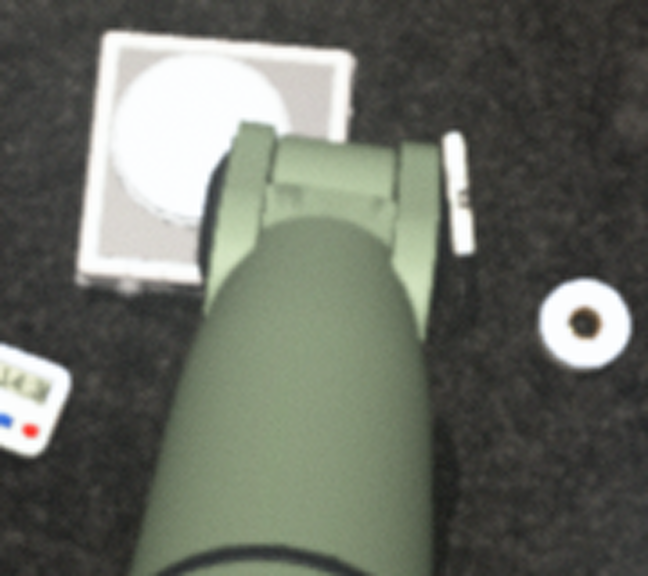

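View pics/wrist3.png

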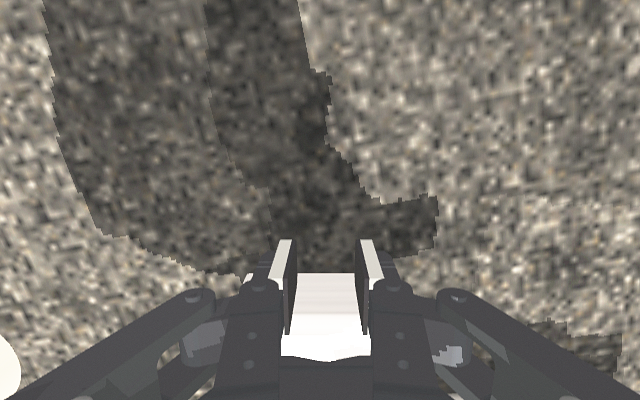

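```bash
python3 - <<'E'
from h import *
phi=np.radians(-11)
p0=bot.read_position()
for i in range(2):
    h=bot.move_linear(online(.068,phi,.011),speed=.006,until_force=3.8)
    p=bot.read_position(); f=[bot.read_ft_force()]
    print(h,bot.read_clock(),(np.array(p)-p0).round(5),np.linalg.norm(p[:2]-FOOT),f)
# retreat
p=bot.read_position();d=np.array([np.cos(phi),np.sin(phi),0])
bot.move_linear(list(p-d*.04),speed=.06)
bot.move_linear(list(p-d*.04+[0,0,.13]),speed=.2)
bot.set_gripper(0.0)
look("4")
print(bot.read_clock(),bot.read_position(),bot.read_ft_force())
E
```

```text
True 13.4917 [ 0.00075 -0.00014 -0.00026] 0.07562498901042128 [array([-0.32580054, -1.13536624,  0.56035505])]
True 14.1667 [ 0.00102 -0.00019 -0.00088] 0.07534524160069599 [array([-0.85111904,  0.33285061, -0.32212645])]
16.2833 [ 0.52119365 -0.04472343  0.13895224] [0.03703123 0.20868404 0.73662515]
```

View pics/s4z.png

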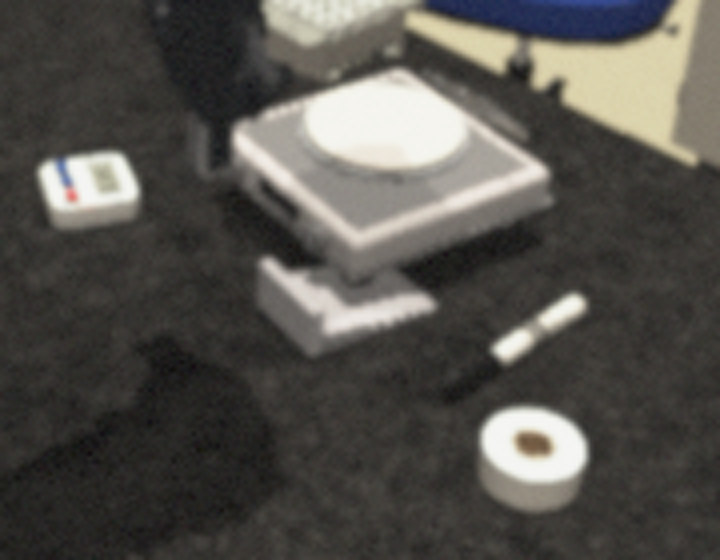

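View pics/t4z.png

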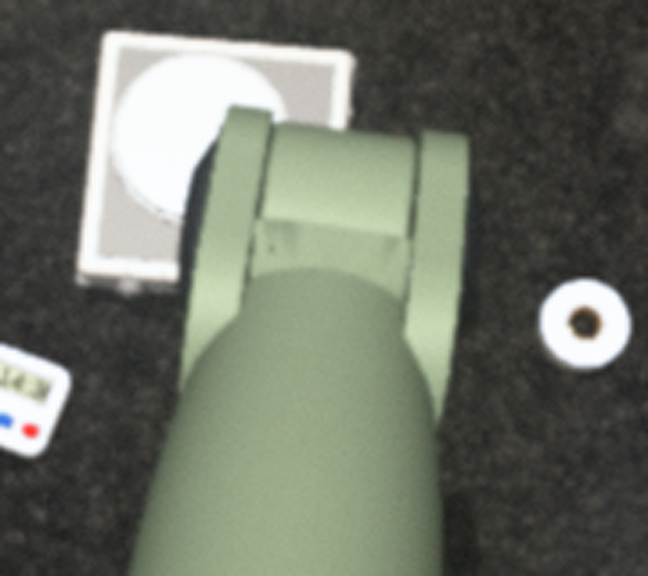

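View pics/wrist4.png

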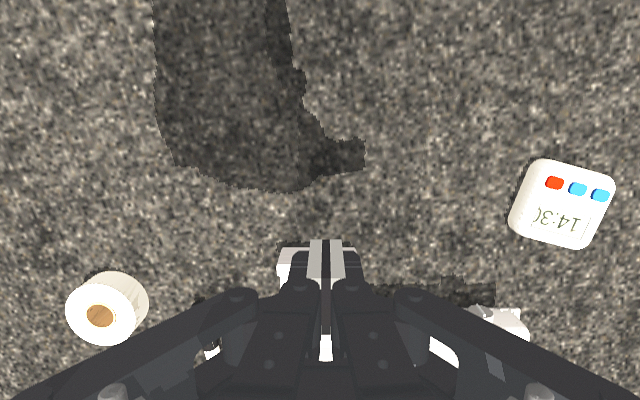

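```bash
cat >> h.py <<'E'
def fz(n=4):
    v=[]
    for i in range(n):
        bot.wait(0.04); v.append(bot.read_ft_force())
    return np.mean(v,0).round(2)
E
python3 - <<'E'
from h import *
phi=np.radians(-11);q=quat(np.pi/2+phi)
x,y=FOOT
bot.move_pose([x,y,.12],q)
bot.move_linear([x,y,.070],speed=.08,until_force=6)
bot.wait(.2); f0=fz(); print("free",f0,bot.read_position(),bot.read_clock())
h=bot.move_linear([x,y,.050],speed=.008,until_force=6)
p=bot.read_position(); print(h,p,fz(),bot.read_clock())
look("5")
E
```

```text
free [-0.12 -0.21 -0.27] [ 0.63470482 -0.06685253  0.07032926] 17.9667
True [ 0.63448497 -0.06681561  0.05803418] [-0.53 -0.06  5.36] 19.625
```

View pics/s5z.png

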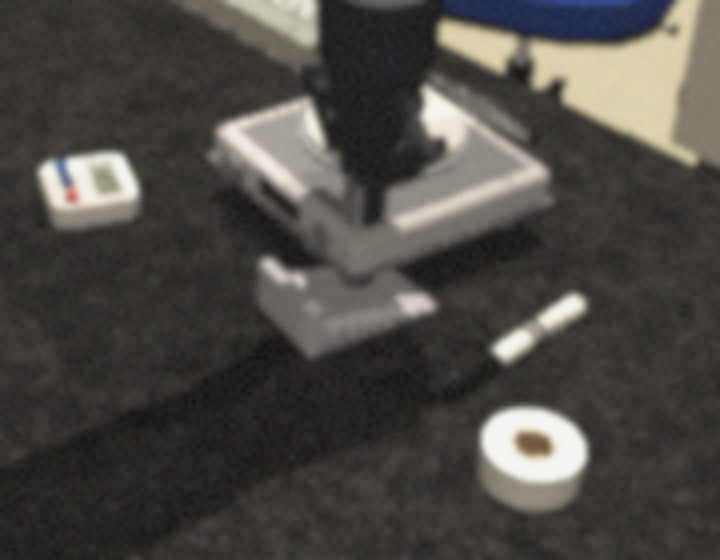

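```bash
python3 - <<'E'
from h import *
x,y=FOOT
p=bot.read_position(); z=p[2]
f=fz()
for i in range(12):
    if f[2]>=9.6: break
    z-=0.0003 if f[2]<8.5 else .00015
    bot.move_linear([x,y,z],speed=.01); bot.wait(.15); f=fz(6)
    print(round(z,5),bot.read_position().round(5),f)
bot.wait(.5); print(fz(8),bot.read_position(),bot.read_clock())
look("6")
E
```

```text
0.05775 [ 0.63481 -0.06687  0.05805] [-0.37  0.02  4.99]
0.05745 [ 0.63482 -0.06688  0.05803] [-0.75  0.15  6.87]
0.05715 [ 0.6348  -0.0669   0.05797] [-1.73  0.1   8.75]
0.057 [ 0.63479 -0.06689  0.05793] [-2.01  0.27  9.54]
0.05685 [ 0.63478 -0.06689  0.05792] [-2.05  0.65 10.29]
[-2.03  0.28 10.24] [ 0.63479028 -0.06687677  0.05791298] 24.025
```

View pics/s6z.png

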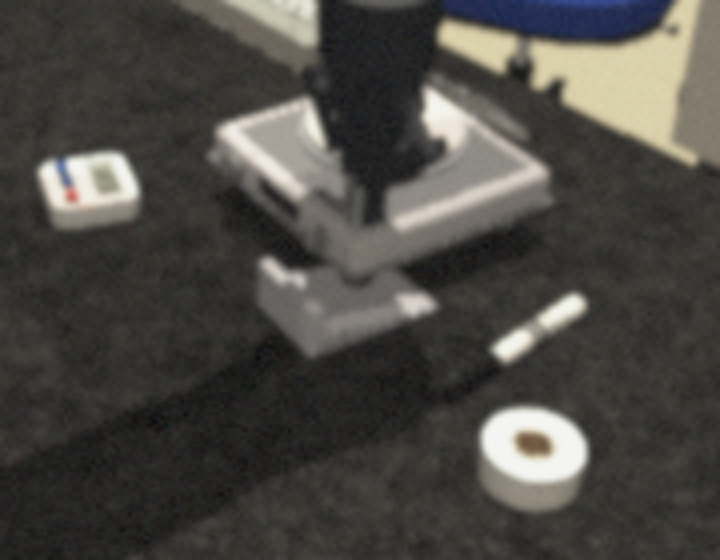

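View pics/t6z.png

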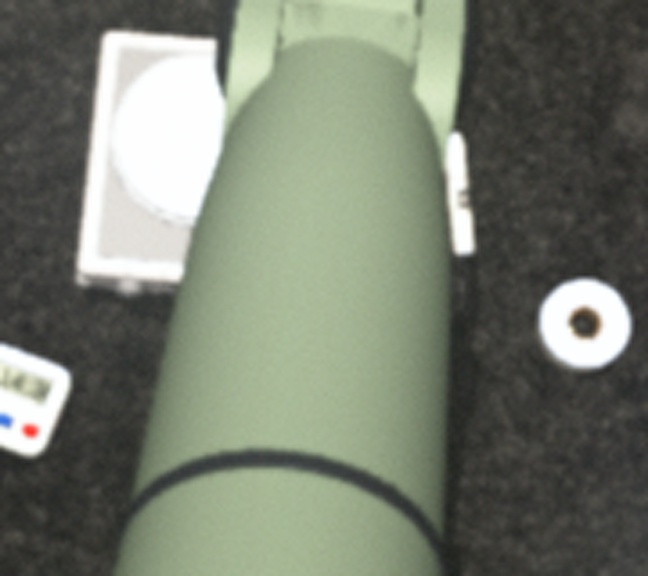

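Pressing at a steady 10.2 N. The stirrer, wedge and other things are at the same pixels as before, and the pressed point has dropped only 0.1 mm. I'm handing the job in.

```bash
python3 - <<'E'
from h import *
print(bot.read_ft_force(),bot.read_clock()); bot.close_job()
E
```

```text
[-0.77642837  0.75598415 10.53951208] 24.175
the job is handed in; nothing more can be done
```

The wedge is snug under the short foot and the job is handed in, with the arm still pressing on the corner above it at about 10.2 N. It took 24.2 s of the 64 s.

- **Wedge:** I pushed it along the bench with two fingers flat on the push plate, without gripping or lifting it. The first contact turned it to about -11°, in line with the foot. It jammed at the 3.8 N stop, with the foot centre about 35 mm behind the nose by my estimate (34 mm was the target). Two more pushes to the same limit moved the fingers only about 1 mm in all.
- **Press:** I closed the fingers and pressed on the housing top above the foot. The force held steady, and one last reading just before hand-in was 10.5 N. The pressed point stayed at about 58 mm and dropped only about 0.1 mm between 5 and 10 N, so the stirrer did not rock.
- **Surroundings:** in the last pictures the stirrer, timer, label roll and marker, as far as the arm let them be seen, were at the same pixels as before.

**Checks that disagreed or were weak:**
- **Sideways position:** the cameras put the foot 3 to 9 mm off the wedge's centreline, which is still well inside its 64 mm width.
- **Force after stopping:** right after each push the reading fell back to about 1 N. The evidence that the wedge is snug is therefore the jam position, the repeat pushes and the press test, not a held push force.
- **Side force:** there was a steady sideways force of up to about 2 N while pressing, and nothing was seen to move.

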